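# Click the shade onto the hall lamp

### The job

The little bronze lamp on the hall console has lost its shade: pick up the white drum shade, line its carrier plate up with the two orange snap hooks on the lamp's head and push it slowly, level and straight down until both hooks have clicked over the plate and it sits fully home. Push only as firmly as the clicks need, ease off as soon as it bottoms so that nothing is strained, then let go, leaving the lamp standing where it is and everything else on the console undisturbed.

Things in the scene. Friction and masses are not known exactly. Their poses are not given: they have to be found in the camera images.
- lamp: Loose heavy (2.4 kg) accent lamp without shade, standing upright. Origin: centre of its underside, z up. Bronze foot 130 mm across and 18 mm high, fluted column 44 mm thick, brass neck, round bronze head 64 mm across whose flat top is the seat for the shade's plate. On the head: two orange snap hooks along the lamp's x axis and two white pins along its y. Same after half a turn.
- clamp (a point): Top of the column's clamp collar, on the lamp's axis, 101 mm above the lamp's origin; a thumbscrew sticks out to the lamp's +y. The telescopic neck is clamped here as somebody left it: the seat is 39 mm above this point give or take 12 mm. Its true height is not reported: feel for it. The neck does not give when pushed.
- hook_a (a joint): Inward bend (rad) of the orange plastic hook standing at the lamp's x = +18 mm, 14 mm wide along y: 0 free or sprung back, about 0.13 as the plate passes. Its flat catch, 5.8 mm above the seat, reaches out to x = 24.5 mm; above it a ramp slopes inwards to the tip, 17 mm above the seat.
- hook_b (a joint): The same for the hook at the lamp's x = -18 mm. Beside the hooks, at the lamp's y = +12 and -12 mm, stand round-ended white guide pins, 10 mm thick and 12 mm high above the seat, that centre the plate along y (2 mm play each way).
- shade: Loose white drum shade with brass rims, 172 mm across, 100 mm high, wall 3 mm, open at both ends, 0.2 to 0.3 kg, at first upright on the table. Origin: centre of its lower rim, z up. Inside, on four wire arms, its brass carrier plate. It fits with its x axis along the lamp's x axis, either way round. Home, its origin is 85 mm (give or take 12, as the neck) above the lamp's origin.
- plate (a point): Centre of the carrier plate's underside, 55 mm above the shade's origin. Plate 66 mm (shade x) by 60 mm (shade y), 4 mm thick, with a window 41.6 mm (x) by 38 mm (y) that goes down over hooks and pins. A bridge along y spans the window 24 mm above this point and carries the post of the finial. Home, this underside rests on the lamp's seat.
- plate_edge (a point): Middle of the window's edge, underside, 20.8 mm from the plate's centre along the shade's +x. Going down, these edges meet the ramps about 13 mm above the seat; the push rises to 6 to 11 N in all by 7 mm, drops to some 2 N, and falls away as both hooks click 1.8 mm above the seat; then the plate lands hard, so go slowly. More than 25 N between shade and lamp is damage.
- finial (a point): Centre of the dark bronze finial on the shade's axis, to hold the shade by: a block 14 mm thick along the shade's x, 24 mm wide along its y, 28 mm high, 125 mm above the shade's origin (top at 139 mm, the drum's rim at 100 mm). Pinched on its flat sides (fingers closing along the shade's x) with some 40 N the shade is held square.
- candle: Candle in a black glass jar, 78 mm across, 85 mm high; origin under its centre. Not to be disturbed. Farther out, beyond the work area, stand a stack of books and a potted plant (far side) and a framed picture (right side), all too heavy to shift.
- key_dish: White dish with keys, 110 mm across, 26 mm high; origin under its centre. Not to be disturbed.
- glasses_case: Brown glasses case, 160 by 62 by 36 mm, long along its x; origin under its centre. Not to be disturbed.
- reed_diffuser: Amber reed diffuser, 58 mm square, 90 mm high, with thin reeds up to 175 mm; origin under its centre. Not to be disturbed.
Not all that is in view belongs to the job. Of the things shaped like the shade, the white one is meant.

How it is judged (in metres and radians):
On the way, in this order (a step that is already met when the one before it is completed fails the run):
1. the shade is level over the lamp's head and its plate is bending both hooks inwards (horizontal distance between shade and lamp below 0.005 m and angle between shade's own z axis and vertical below 0.05 rad and value of joint each of hook_a, hook_b above 0.04 rad).
2. both hooks have sprung back over the plate and the shade is home (horizontal distance between shade and lamp below 0.005 m and angle between shade's own z axis and vertical below 0.05 rad and value of joint each of hook_a, hook_b below 0.06 rad and z of lamp_led in the frame of shade between 0.0555 and 0.059 m), for 0.2 s.
At the end, for the whole second after the job is handed in: Shade level (0.05 rad), centred (5 mm) and down on the lamp's seat within 1.5 mm (LED lens middle 55.5 to 59 mm above the shade's origin), both hooks sprung back (below 0.06 rad); let go and at rest; lamp upright (0.04 rad), within 30 mm of where it stood (all of step 2 and linear speed of shade below 0.02 m/s and angle between lamp's own z axis and vertical below 0.04 rad and distance of lamp from where it was at the start of the episode below 0.03 m); the robot touches nothing.
It fails at once if the shade pressed on the lamp with more than 25 N (contact force between shade and lamp above 25 N).
It fails at once if the lamp shoved more than 30 mm or tipped by more than 0.15 rad (distance of lamp from where it was at the start of the episode above 0.03 m or angle between lamp's own z axis and vertical above 0.15 rad).
It fails at once if anything else on the console moved by more than 20 mm (distance of any of candle, key_dish, glasses_case, reed_diffuser from where it was at the start of the episode above 0.02 m).
It also fails if it takes over 56 s, if anything falls off the work surface, if the arm or the gripper's body presses on something with over 40 N, if the wrist force passes 120 N, or if a joint passes its speed limit or range.

### The arm

A 6-joint arm with a two-finger parallel gripper is mounted at the origin on the work surface. World frame = base frame: x ahead of the robot, y to its left, z up, the work surface at z = 0. Lengths are in m, angles in degrees, forces in N, time in s.
With the tool pointing down it reaches from about 0.25 to 0.725 m from the base axis. Payload 9.7 kg.
Tool frame: the origin (TCP) lies midway between the tips of the shut fingers; the grasp point (between the pads) lies 19 mm behind it; z points along the fingers, y is the line along which they close (so a half turn about z gives the same grasp; the last joint's range is limited). The gripper opens to 85 mm and grips with 20 to 120 N. Pads are 22 mm wide; open, the fingers measure 114 mm over their backs; the gripper's body (76 mm by 85 mm) begins 54 mm behind the grasp point. The pads swing forward as they close: fully open they stand 13 mm farther back than shut.
Start: joints at [70.302, 4.979, 10.078, 95.1, 0, 90], TCP at [0.185, 0.518, 0.203] pointing down, gripper open.
Joint ranges: [-179.16, 179.16], [-48.56, 103.87], [-65.8, 70.77], [-126.05, 130.52], [-82.76, 87.17], [-180, 180]. Speed limits (degrees/s): [127.2, 127.2, 147.25, 180, 180, 180].

### API

Orientations are given as [roll, pitch, yaw] about the fixed x, y, z axes, in that order (R = Rz(yaw) Ry(pitch) Rx(roll)).
In Python, from workcell import * gives the robot as it stands.
- The arm moves only by the tool servo_tool, never from a script. Its argument "moves" is a list of rows, each a list of 4 numbers: the shift along the world's x, y, z in parts of the range, where 1.0 means 75 cm, then the turn about the world's z in fractions of the full range, 1 being pi rad. A call has 1 to 20 rows; each row is the pose to reach, as a shift and turn from the pose commanded when the call began; what a row does not reach only later rows make up. A row lasts 1/12 s, in which the tool goes at most 41.7 mm and 7.16 degrees, less where a joint would pass 70% of its speed; a pose out of reach is approached as far as the arm can. No shift or turn number may pass 1 either way. A call with a gripper value outside its range is refused whole. "claw" is the closure, from 0 (fully open) to 1 (shut), set as the call begins (left out, the last holds). The fingers move at their own pace and stop on an object; "force" is the grip in N (left out, the last holds). Time passes only in rows, so rows that repeat a pose let the fingers close. It gives the time, the measured TCP pose, the force, the opening and the grip force at its end, in the units of the state.
- get_obs(): the state, without advancing time (a new reading comes with each control period).
- camera(name): name is "scene" or "top" or "wrist"; returns the picture (420x560x3 uint8, red, green, blue); there is no depth.
- get_calibration(name): a dict with "fx", "fy", "cx", "cy" (pixels), "k1" (the pictures are not rectified: a ray, as slopes to the right and down, at radius r is drawn at 1 + k1 r^2 times it, then the intrinsics apply), "rvec" (rotation vector, rad) and "tvec" (3), from world to camera coordinates, as OpenCV has them; the wrist camera has in their place "tool_from_camera" (4x4, takes a point from camera to tool coordinates, whose origin is the TCP and whose axes are the flange's). Camera axes: x right, y down, z forward; pixel columns grow to the right and rows downward; lengths in m; the calibration is good to about 2 mm. A picture is of the moment at which its call begins: read the wrist's pose just before it. get_calibration takes no time and is no camera call.
- job_done(): hands the job in; it is judged then, once.
The state is a dict: "time": time; "q": joint angles; "qd": joint speeds; "joint_efforts": joint torques, N m; "ee_pos": TCP position; "tcp_rot": TCP orientation; "wrist_force": force on the tool from outside, world axes, zero at the start; "torque": the same for the moment, N m; "opening": finger opening in m; "grasp_force": force on a finger pad.
Only numpy, scipy, OpenCV 4.12 (cv2) and the standard library are available. Lean on these libraries where they do the work, as an engineer would, in place of code of your own. Each camera call takes 0.05 s, during which the arm holds its last target. There are 200 camera calls.

## Working session

There is one attempt and no reset: what is moved stays moved. The work goes in short steps, Python scripts to look and compute and a tool call to move; the robot and the scene stay as the last step left them, time stands still between calls to the robot, and variables do not carry over. Pictures are saved under pics/ and viewed, at most 10 in all, crops included, and the job is handed in when it is done.

Besides the shell and the picture viewer there is one more tool, called after "Emit:" by a JSON object that holds its "fn" and its "kwargs". servo_tool: Moves the arm, as the interface text tells. Its arguments: {"type":"object","properties":{"moves":{"type":"array","items":{"type":"array","items":{"type":"number"}}},"claw":{"type":"number"},"force":{"type":"number"}},"required":["moves"]}

```bash
mkdir -p pics
cat > h.py <<'E'
from workcell import *
import numpy as np, cv2
from scipy.spatial.transform import Rotation as R
def cam(name,o=None):
    c=get_calibration(name)
    if 'rvec' in c:
        Rm=cv2.Rodrigues(np.array(c['rvec'],float))[0]; t=np.array(c['tvec'],float).ravel()
        return c,Rm.T,-Rm.T@t
    T=np.array(c['tool_from_camera']); Rt=R.from_euler('xyz',o['tcp_rot'],degrees=True).as_matrix()
    return c,Rt@T[:3,:3],Rt@T[:3,3]+np.array(o['ee_pos'])
def ray(C,u,v):
    c,A,p=C; d=np.array([(u-c['cx'])/c['fx'],(v-c['cy'])/c['fy']]); s=d.copy()
    for _ in range(30): s=d/(1+c['k1']*(s@s))
    return p,A@np.array([s[0],s[1],1])
def onz(C,u,v,z):
    p,d=ray(C,u,v); return p+d*(z-p[2])/d[2]
def proj(C,P):
    c,A,p=C; q=A.T@(np.array(P)-p); s=q[:2]/q[2]; s=s*(1+c['k1']*(s@s)); return s[0]*c['fx']+c['cx'],s[1]*c['fy']+c['cy']
E
python3 - <<'E'
from h import *
o=get_obs(); print(o)
for n in ['scene','top','wrist']:
    im=camera(n); cv2.imwrite(f'pics/{n}0.png',im[:,:,::-1]); c,A,p=cam(n,o); print(n,p.round(3),A[:,2].round(3),c['fx'],c['k1'])
a=[cv2.imread(f'pics/{n}0.png') for n in ['scene','top']]
E
```

```text
{'time': 0.0, 'q': array([ 7.03015898e+01,  5.01108398e+00,  1.00362442e+01,  9.50974905e+01,
       -3.54181898e-03,  9.00005153e+01]), 'qd': array([ 0.04285367, -0.02644891,  0.00391202,  0.04937661, -0.00471241,
        0.10250174]), 'joint_efforts': array([ 3.78227842e-04, -5.20393753e+01,  4.64794672e+01,  1.65043655e-02,
       -7.70023371e-05,  1.44294978e-05]), 'ee_pos': array([0.18532569, 0.51758235, 0.20209926]), 'tcp_rot': array([-1.79927670e+02,  3.54246674e-03,  1.60301079e+02]), 'wrist_force': array([ 1.07912465, -0.16521448,  0.44006874]), 'torque': array([ 0.01425624,  0.01560416, -0.00880338]), 'grasp_force': 0.0, 'opening': 0.08566618792265761}
scene [0.917 0.753 0.834] [-0.343 -0.659 -0.669] 380.5554772533032 -0.078331965403795
top [0.309 0.026 1.441] [ 0.167  0.002 -0.986] 493.30948491444326 -0.15155579830851137
wrist [0.122 0.541 0.372] [ 0.254 -0.094 -0.963] 343.1055385018253 -0.06530360494988988
```

View pics/scene0.png

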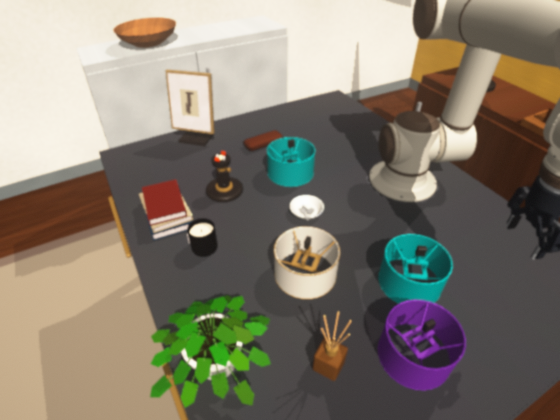

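View pics/top0.png

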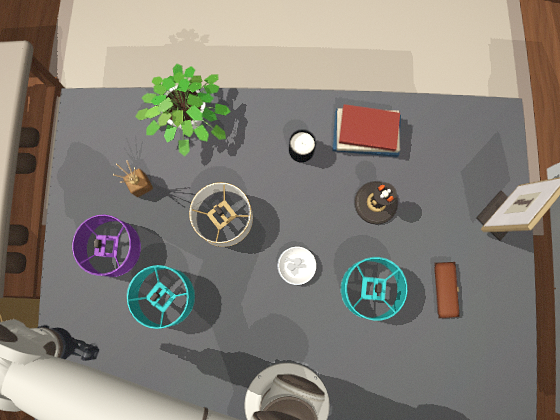

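The scene shows the white shade at about (306,262) and the lamp at (224,175). In the top view the shade is at (221,214), the lamp head at (385,193) and the foot at (376,203). I'll enlarge both in the top view.

Run:
```python
from h import *
im=cv2.imread('pics/top0.png'); C=cam('top')
a=cv2.resize(im[174:254,181:261],(480,480)[::1],interpolation=cv2.INTER_CUBIC); b=cv2.resize(im[167:227,350:402],(312,360),interpolation=cv2.INTER_CUBIC)
o=np.zeros((480,800,3),np.uint8); o[:,:480]=a; o[:360,485:797]=b; cv2.imwrite('pics/crop0.png',o)
print('rim',onz(C,221,214,.1),'lamp foot',onz(C,376,203,.018),'head',onz(C,385,193,.15))
for n,(u,v) in dict(candle=(302,146),dish=(297,266),diff=(137,182),teal=(375,289),case=(447,290)).items(): print(n,onz(C,u,v,.05).round(3))
```

```text
rim [0.5283311  0.19199197 0.1       ] lamp foot [ 0.58447711 -0.25345516  0.018     ] head [ 0.58686331 -0.25245104  0.15      ]
candle [ 0.744 -0.031  0.05 ]
dish [ 0.393 -0.022  0.05 ]
diff [0.626 0.45  0.05 ]
teal [ 0.332 -0.243  0.05 ]
case [ 0.331 -0.451  0.05 ]
```

View pics/crop0.png

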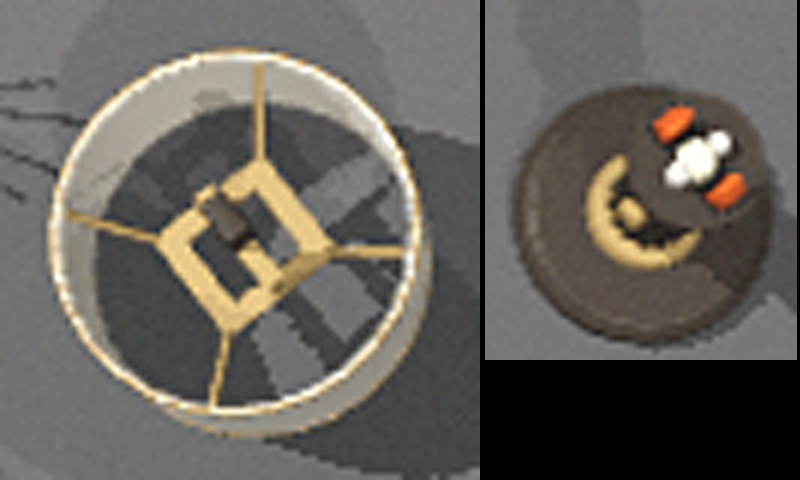

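The lamp's hooks lie about 38° from world x, and the shade's x at about 128°. I'll look closer with the wrist camera, at the shade first and then the lamp.

The rows are not in the units I measure in: shifts go in shares of 75 cm and turns go in shares of pi rad. I convert before sending: 34.3 cm is 0.4573, -32.6 cm is -0.4347, 1 rad is 0.3183.

Emit:
{"fn": "servo_tool", "kwargs": {"moves": [[0.0267,-0.0267,0.04,0],[0.0667,-0.0667,0.08,0.0318],[0.1067,-0.1067,0.1067,0.0637],[0.1467,-0.1467,0.1067,0.0955],[0.1867,-0.1867,0.1067,0.1273],[0.2267,-0.2267,0.1067,0.1592],[0.2667,-0.2667,0.1067,0.191],[0.3067,-0.3067,0.1067,0.2228],[0.3467,-0.3333,0.1067,0.2546],[0.3867,-0.3733,0.1067,0.2865],[0.4267,-0.4067,0.1067,0.3183],[0.4573,-0.4347,0.1067,0.3183],[0.4573,-0.4347,0.1067,0.3183],[0.4573,-0.4347,0.1067,0.3183],[0.4573,-0.4347,0.1067,0.3183]]}}

```text
time: 1.4
ee_pos: [0.5283, 0.1917, 0.2824]
tcp_rot: [180.0, -0.0, -142.5]
wrist_force: [-0.2, 0.6, 0.2]
opening: 0.0854
grasp_force: 0.0
```

Run:
```python
from h import *
o=get_obs(); np.save('o1.npy',o,allow_pickle=True)
print(o['q'].round(1),o['ee_pos'].round(4),o['tcp_rot'].round(2),o['qd'].round(2))
cv2.imwrite('pics/w1.png',camera('wrist')[:,:,::-1])
```

```text
[ 19.9   9.5  24.1 104.7   0.  -17.6] [0.5283 0.1917 0.2824] [ 1.7997e+02 -5.0000e-02 -1.4246e+02] [ 1.63 -1.08 -0.32  0.16 -0.07 -0.05]
```

View pics/w1.png

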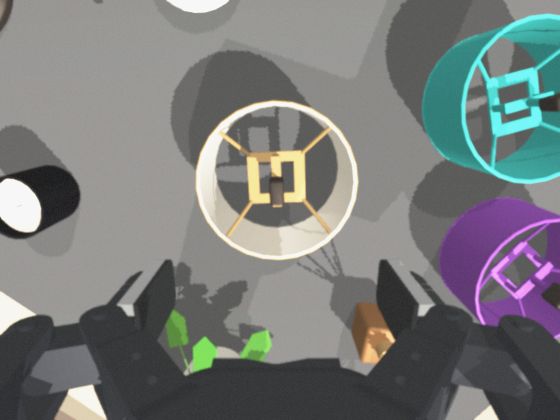

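Scaled: -44 cm is -0.5867, -43 cm is -0.5733, -1.57 rad is -0.4997.

Emit:
{"fn": "servo_tool", "kwargs": {"moves": [[0.0053,-0.0533,0.0067,-0.0318],[0.0107,-0.1067,0.0133,-0.0637],[0.016,-0.16,0.02,-0.0955],[0.0213,-0.2133,0.0267,-0.1273],[0.0267,-0.2667,0.0333,-0.1592],[0.032,-0.32,0.04,-0.191],[0.0373,-0.3733,0.04,-0.2228],[0.0427,-0.4267,0.04,-0.2546],[0.048,-0.4667,0.04,-0.2865],[0.0533,-0.5067,0.04,-0.3183],[0.0533,-0.5467,0.04,-0.3501],[0.0533,-0.5733,0.04,-0.382],[0.0533,-0.5867,0.04,-0.4138],[0.0533,-0.5867,0.04,-0.4456],[0.0533,-0.5867,0.04,-0.4775],[0.0533,-0.5867,0.04,-0.4997],[0.0533,-0.5867,0.04,-0.4997],[0.0533,-0.5867,0.04,-0.4997],[0.0533,-0.5867,0.04,-0.4997]]}}

```text
time: 3.03
ee_pos: [0.5686, -0.2472, 0.3132]
tcp_rot: [180.0, 0.0, 127.9]
wrist_force: [-0.1, -0.6, 0.2]
opening: 0.086
grasp_force: 0.0
```

Run:
```python
from h import *
o=get_obs(); np.save('o2.npy',o,allow_pickle=True)
print(o['q'].round(1),o['ee_pos'].round(4),o['tcp_rot'].round(2),o['qd'].round(2),o['time'])
cv2.imwrite('pics/w2.png',camera('wrist')[:,:,::-1])
```

```text
[-23.5  20.5  41.3 110.7   0.   28.6] [ 0.5686 -0.2472  0.3132] [1.7998e+02 2.0000e-02 1.2786e+02] [-0.4   0.2   0.06  0.04 -0.04  0.32] 3.0333
```

View pics/w2.png

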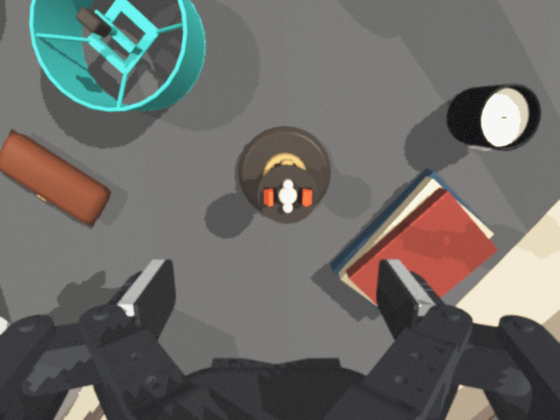

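In w1 the shade's rim is centred near (277,180), with its plate axis-aligned and the finial at (277,190). In w2 the hooks are at (268,197) and (307,197), the pins at (288,185) and (288,208).

```bash
cat > m.py <<'E'
from h import *
from scipy.optimize import least_squares
o1=np.load('o1.npy',allow_pickle=True).item(); o2=np.load('o2.npy',allow_pickle=True).item()
T=cam('top'); W1=cam('wrist',o1); W2=cam('wrist',o2); S=cam('scene')
def blobs(f,lo,hi,box):
    h=cv2.cvtColor(cv2.imread(f),cv2.COLOR_BGR2HSV); m=cv2.inRange(h,lo,hi); z=np.zeros_like(m); x0,y0,x1,y1=box; z[y0:y1,x0:x1]=m[y0:y1,x0:x1]; return z
def cents(m,k=2):
    n,l,s,c=cv2.connectedComponentsWithStats(m); i=np.argsort(-s[1:,4])[:k]+1; return c[i],s[i,4]
def tri(*r):
    A=0;b=0
    for p,d in r: d=d/np.linalg.norm(d); P=np.eye(3)-np.outer(d,d); A=A+P; b=b+P@p
    x=np.linalg.solve(A,b); return x,[np.linalg.norm((np.eye(3)-np.outer(d,d)/(d@d))@(x-p)).round(4) for p,d in r]
org=((2,140,120),(16,255,255))
cw,aw=cents(blobs('pics/w2.png',*org,(250,170,325,220))); ct,at=cents(blobs('pics/top0.png',*org,(365,175,402,215)));
cw=cw[np.argsort(cw[:,0])]; print('orange',cw,aw,ct,at)
P=[onz(W2,*c,.15) for c in cw]; Q=[onz(T,*c,.15) for c in ct]
for p,c in zip(P,cw):
    j=np.argmin([np.linalg.norm(p-q) for q in Q]); print('hook',tri(ray(W2,*c),ray(T,*ct[j])), p.round(4),Q[j].round(4))
d=P[0]-P[1]; print('lamp x ang',np.degrees(np.arctan2(d[1],d[0])),'len',np.linalg.norm(d))
wh=((0,0,190),(180,60,255))
print('pins',[ (c.round(1),onz(W2,*c,.15).round(4)) for c in cents(blobs('pics/w2.png',*wh,(275,170,300,220)),3)[0]])
print('pinsT',[ (c.round(1),onz(T,*c,.15).round(4)) for c in cents(blobs('pics/top0.png',*wh,(370,175,400,212)),1)[0]])
# rims
br=((10,70,110),(30,255,255))
for f,C,box in (('pics/w1.png',W1,(185,90,370,270)),('pics/top0.png',T,(185,178,257,250))):
    m=blobs(f,*br,box); v,u=np.nonzero(m); X=np.array([onz(C,a,b,.1)[:2] for a,b in zip(u,v)])
    c=np.median(X,0)
    if f.endswith('w1.png'): c=np.array([.528,.192])
    for R0 in (.012,.008,.005,.004):
        r=np.linalg.norm(X-c,axis=1); s=abs(r-.0845)<R0
        c=least_squares(lambda q:np.linalg.norm(X[s]-q,axis=1)-.0845,c,loss='soft_l1',f_scale=.001).x
    print('rim',f,c.round(4),s.sum())
m=blobs('pics/w1.png',*br,(235,140,320,215)); m=cv2.morphologyEx(m,cv2.MORPH_OPEN,np.ones((4,4)))
n,l,s,c=cv2.connectedComponentsWithStats(m); i=np.argmax(s[1:,4])+1
v,u=np.nonzero(l==i); X=np.array([onz(W1,a,b,.059)[:2] for a,b in zip(u,v)])
(c,wh_,a)=cv2.minAreaRect((X*1000).astype(np.float32)); print('plate',c,wh_,a)
for y in range(160,200,6): print(y,[ (k[0],k[-1]) for k in [np.nonzero(l[y]==i)[0]] if len(k)])
h=cv2.cvtColor(cv2.imread('pics/w1.png'),cv2.COLOR_BGR2HSV)
m=cv2.inRange(h,(0,20,0),(180,255,110)); z=np.zeros_like(m); z[170:212,268:287]=m[170:212,268:287]
c,a=cents(z,1); print('finial',c,a,onz(W1,*c[0],.133).round(4))
print('tool y ang',o1['tcp_rot'][2]-90,o2['tcp_rot'][2]-90)
E
python3 m.py
```

```text
orange [[268.22777778 196.70555556]
 [306.48255814 196.79651163]] [180 172] [[380.77777778 187.03703704]
 [389.96       198.36      ]] [27 25]
hook (array([ 0.57736611, -0.27031919,  0.12637097]), [np.float64(0.0007), np.float64(0.0007)]) [ 0.5742 -0.2645  0.15  ] [ 0.5725 -0.2657  0.15  ]
hook (array([ 0.60268399, -0.24026521,  0.1547653 ]), [np.float64(0.0007), np.float64(0.0007)]) [ 0.6045 -0.241   0.15  ] [ 0.603  -0.2412  0.15  ]
lamp x ang -142.31213431630414 len 0.038362159864014485
pins [(array([287.5, 195.6]), array([ 0.5887, -0.2518,  0.15  ]))]
pinsT [(array([384.8, 193.1]), array([ 0.5867, -0.2519,  0.15  ]))]
rim pics/w1.png [0.5337 0.1981] 498
rim pics/top0.png [0.5338 0.1961] 128
plate (534.1134643554688, 202.02114868164062) (72.61797332763672, 99.38628387451172) 47.77279281616211
160 [(np.int64(247), np.int64(305))]
166 [(np.int64(248), np.int64(306))]
172 [(np.int64(248), np.int64(306))]
178 [(np.int64(249), np.int64(306))]
184 [(np.int64(249), np.int64(306))]
190 [(np.int64(249), np.int64(302))]
196 [(np.int64(250), np.int64(299))]
finial [[274.73423423 186.6981982 ]] [222] [0.5308 0.1942 0.133 ]
tool y ang -232.46000478966204 37.86023145887181
```

```bash
cat > m2.py <<'E'
import io,contextlib
with contextlib.redirect_stdout(io.StringIO()):
    from m import *
mid=[]
cs,as_=cents(blobs('pics/scene0.png',*org,(205,140,245,180)),3); print('scene orange',cs.round(1),as_)
rw=ray(W2,*cw.mean(0)); rt=ray(T,*ct.mean(0))
print('WT',tri(rw,rt))
for k in (2,):
    rs=ray(S,*cs[:k].mean(0)); print('WS',tri(rw,rs)); print('TS',tri(rt,rs)); print('WTS',tri(rw,rt,rs))
print('slopes W2',(rw[1]/-rw[1][2]).round(3),'T',(rt[1]/-rt[1][2]).round(3))
# foot circle: largest gradient along radial directions from guess
for f,C,g in (('pics/w2.png',W2,(.588,-.254)),('pics/top0.png',T,(.586,-.254))):
    im=cv2.GaussianBlur(cv2.cvtColor(cv2.imread(f),cv2.COLOR_BGR2HSV)[:,:,1],(0,0),.8).astype(np.float32)
    g=np.array(g)
    for it in range(3):
        pts=[]
        for a in np.linspace(0,2*np.pi,120,endpoint=False):
            rr=np.arange(.055,.075,.0005); p=np.array([proj(C,[*(g+r*np.array([np.cos(a),np.sin(a)])),.016]) for r in rr],np.float32)
            s=cv2.remap(im,p[:,0][None],p[:,1][None],cv2.INTER_LINEAR)[0]; d=np.gradient(s); k=np.argmin(d)
            if d[k]<-.8: pts.append(g+rr[k]*np.array([np.cos(a),np.sin(a)]))
        X=np.array(pts); q=least_squares(lambda q:np.linalg.norm(X-q[:2],axis=1)-q[2],[*g,.065],loss='soft_l1',f_scale=.001).x; g=q[:2]
    print('foot',f,q.round(4),len(X))
# shade plate angle in W1: left/right outer edges
h=cv2.cvtColor(cv2.imread('pics/w1.png'),cv2.COLOR_BGR2HSV)[:,:,1].astype(float)
for nm,c0,sg in (('left',248,1),('right',305,-1)):
    P=[]
    for y in range(160,198):
        w=h[y,c0-8:c0+9] if sg>0 else h[y,c0-8:c0+9]; g=np.gradient(w)*sg; k=np.argmax(g); P.append(onz(W1,c0-8+k,y,.059)[:2])
    P=np.array(P,np.float32)*1000; vx,vy,x0,y0=cv2.fitLine(P,cv2.DIST_HUBER,0,.01,.01).ravel(); print(nm,np.degrees(np.arctan2(vy,vx)).round(2),x0,y0)
E
python3 m2.py
python3 - <<'E'
import cv2,numpy as np
im=cv2.imread('pics/w1.png')
cv2.imwrite('pics/w1c.png',cv2.resize(im[130:230,225:330],None,fx=5.5,fy=5.5,interpolation=cv2.INTER_CUBIC))
E
```

```text
scene orange [[216.4 159.1]
 [223.  152.6]
 [223.  169.5]] [24 20  2]
WT (array([ 0.59074478, -0.25530174,  0.13894886]), [np.float64(0.0008), np.float64(0.0008)])
WS (array([ 0.59079481, -0.25414912,  0.14231811]), [np.float64(0.0), np.float64(0.0)])
TS (array([ 0.5899846 , -0.25559727,  0.14111322]), [np.float64(0.0004), np.float64(0.0004)])
WTS (array([ 0.59032414, -0.25483014,  0.14170101]), [np.float64(0.0008), np.float64(0.0009), np.float64(0.0003)])
slopes W2 [ 0.185 -0.181 -1.   ] T [ 0.216 -0.216 -1.   ]
foot pics/w2.png [ 0.5903 -0.2538  0.0636] 120
foot pics/top0.png [ 0.5869 -0.2534  0.0638] 120
left 39.59 556.058 172.5338
right 40.89 513.7386 226.1383
```

View pics/w1c.png

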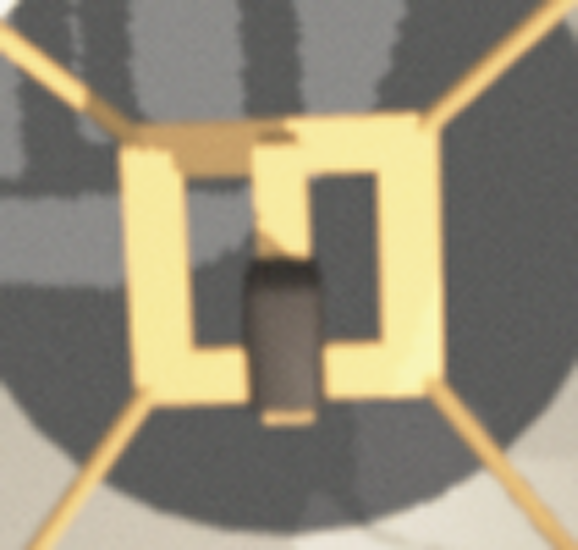

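The close-up shows the shade's y axis at about 40.2°, so it needs a small turn. I'll go to the grasp.

Scaled: 44.4 cm is 0.592, -11.3 cm is -0.1507, 1.611 rad is 0.5128.

Emit:
{"fn": "servo_tool", "kwargs": {"moves": [[-0.004,0.0533,0,0.0318],[-0.008,0.1067,0,0.0637],[-0.012,0.16,0,0.0955],[-0.016,0.2133,0,0.1273],[-0.0213,0.2667,0,0.1592],[-0.0267,0.32,0,0.191],[-0.032,0.3733,-0.0267,0.2228],[-0.0373,0.4267,-0.0533,0.2546],[-0.0427,0.48,-0.08,0.2865],[-0.0467,0.5333,-0.1067,0.3183],[-0.0467,0.5733,-0.1333,0.3501],[-0.0467,0.592,-0.1467,0.382],[-0.0467,0.592,-0.1507,0.4138],[-0.0467,0.592,-0.1507,0.4456],[-0.0467,0.592,-0.1507,0.4775],[-0.0467,0.592,-0.1507,0.5093],[-0.0467,0.592,-0.1507,0.5128],[-0.0467,0.592,-0.1507,0.5128]]}}

```text
time: 4.58
ee_pos: [0.5332, 0.196, 0.1999]
tcp_rot: [-180.0, 0.0, -140.1]
wrist_force: [0.3, -0.0, 0.9]
opening: 0.0851
grasp_force: 0.0
```

Scaled: -9.4 cm is -0.1253, -8.7 cm is -0.116.

Emit:
{"fn": "servo_tool", "kwargs": {"moves": [[0,0,-0.0267,0],[0,0,-0.0533,0],[0,0,-0.08,0],[0,0,-0.1,0],[0,0,-0.116,0],[0,0,-0.1253,0],[0,0,-0.1253,0],[0,0,-0.1253,0]]}}

```text
time: 5.25
ee_pos: [0.5335, 0.1958, 0.1062]
tcp_rot: [-180.0, 0.0, -140.1]
wrist_force: [0.1, -0.2, 1.0]
opening: 0.0856
grasp_force: 0.0
```

Emit:
{"fn": "servo_tool", "kwargs": {"moves": [[0,0,0,0],[0,0,0,0],[0,0,0,0],[0,0,0,0],[0,0,0,0],[0,0,0,0],[0,0,0,0],[0,0,0,0],[0,0,0,0],[0,0,0,0],[0,0,0,0],[0,0,0,0]], "claw": 1, "force": 40}}

```text
time: 6.25
ee_pos: [0.5334, 0.1959, 0.1059]
tcp_rot: [180.0, 0.0, -140.1]
wrist_force: [0.1, 0.4, 1.5]
opening: 0.0125
grasp_force: 40.4
```

Gripped. I'll lift gently and check with the wrist camera.

Scaled: 18.5 cm is 0.2467, 18 cm is 0.24.

Emit:
{"fn": "servo_tool", "kwargs": {"moves": [[0,0,0.004,0],[0,0,0.0133,0],[0,0,0.0333,0],[0,0,0.0667,0],[0,0,0.1067,0],[0,0,0.1467,0],[0,0,0.1867,0],[0,0,0.22,0],[0,0,0.24,0],[0,0,0.2467,0],[0,0,0.2467,0],[0,0,0.2467,0],[0,0,0.2467,0],[0,0,0.2467,0]]}}

```text
time: 7.42
ee_pos: [0.533, 0.1957, 0.2894]
tcp_rot: [180.0, -0.1, -140.1]
wrist_force: [0.7, -0.1, -3.0]
opening: 0.0118
grasp_force: 39.8
```

Run:
```python
from h import *
o=get_obs(); np.save('o3.npy',o,allow_pickle=True)
print(o['q'].round(1),o['ee_pos'].round(4),o['tcp_rot'].round(2),o['wrist_force'].round(2),o['torque'].round(3))
cv2.imwrite('pics/w3.png',camera('wrist')[:,:,::-1])
```

```text
[ 20.2  10.8  26.5 105.8  -0.  -19.8] [0.533  0.1957 0.2894] [ 1.7996e+02 -1.2000e-01 -1.4005e+02] [ 0.69 -0.09 -3.04] [ 0.029 -0.025 -0.002]
```

View pics/w3.png

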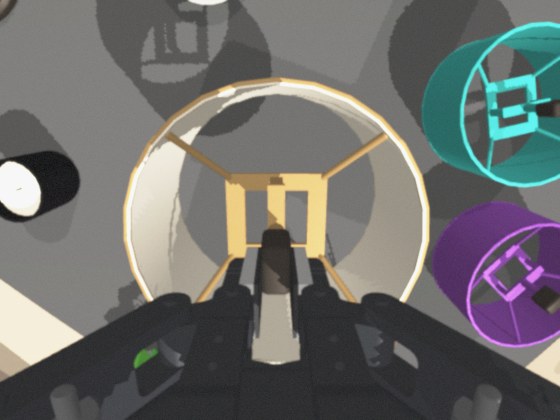

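The shade hangs level and square in the fingers: rim arc centred near (277,215), plate columns 227–327. I'll compute the tool-frame offsets.

```bash
cat > m3.py <<'E'
import io,contextlib
with contextlib.redirect_stdout(io.StringIO()):
    from m import *
o3=np.load('o3.npy',allow_pickle=True).item(); W3=cam('wrist',o3); dz=o3['ee_pos'][2]-.1060
def tool(o,X):
    a=np.radians(o['tcp_rot'][2]); d=np.array(X[:2])-o['ee_pos'][:2]; c,s=np.cos(a),np.sin(a); return np.array([c*d[0]+s*d[1],-s*d[0]+c*d[1]])*1000  # frame yawed with tool (x, -tooly)
print('lamp foot',tool(o2,(.5903,-.2538)),'shade W1',tool(o1,(.5337,.1981)))
z=.1+dz; m=blobs('pics/w3.png',(10,60,110),(30,255,255),(115,70,440,290)); v,u=np.nonzero(m)
X=np.array([onz(W3,a,b,z)[:2] for a,b in zip(u,v)]); c=np.array([.5335,.1975])
for R0 in (.012,.006,.004,.004):
    s=abs(np.linalg.norm(X-c,axis=1)-.0845)<R0; r=least_squares(lambda q:np.linalg.norm(X[s]-q[:2],axis=1)-.0845,c,loss='soft_l1',f_scale=.001); c=r.x
print('rim W3',c,tool(o3,c),s.sum())
r=least_squares(lambda q:np.linalg.norm(X[s]-q[:2],axis=1)-q[2],[*c,.0845],loss='soft_l1',f_scale=.001).x; print('free R',r,tool(o3,r))
h=cv2.cvtColor(cv2.imread('pics/w3.png'),cv2.COLOR_BGR2HSV)[:,:,1].astype(float); M=[]
for nm,c0,sg in (('left',227,1),('right',327,-1)):
    P=[]
    for y in range(190,240):
        g=np.gradient(h[y,c0-9:c0+10])*sg; P.append(tool(o3,onz(W3,c0-9+np.argmax(g),y,.059+dz)))
    P=np.array(P,np.float32); vx,vy,x0,y0=cv2.fitLine(P,cv2.DIST_HUBER,0,.01,.01).ravel(); print(nm,np.degrees(np.arctan2(vy,vx)),x0,y0); M.append(y0)
print('plate mid perp',np.mean(M))
print(W3[2]-o3['ee_pos'])
E
python3 m3.py
```

```text
lamp foot [-18.55172012 -13.12360029] shade W1 [-8.2063964  -1.75856677]
rim W3 [0.53561978 0.19735233] [-3.05992231  0.38617505] 2546
free R [0.53513994 0.19694977 0.08396794] [-2.43358414  0.38672008]
left -0.56331027 -2.3296385 33.87083
right -0.22899403 -0.120664105 -32.828728
plate mid perp 0.5210514
[-0.05080939 -0.04336757  0.17027578]
```

Scaled: -44.87 cm is -0.5983, 5.44 cm is 0.0725, -1.61 rad is -0.5125.

Emit:
{"fn": "servo_tool", "kwargs": {"moves": [[0.0027,-0.02,0.0067,-0.0159],[0.0067,-0.0533,0.0067,-0.0414],[0.0107,-0.0933,0.0067,-0.0732],[0.016,-0.1333,0.0067,-0.105],[0.02,-0.1733,0.0067,-0.1369],[0.0253,-0.2133,0.0067,-0.1687],[0.0307,-0.2533,0.0067,-0.2037],[0.036,-0.2933,0.0067,-0.2387],[0.0413,-0.3333,0.0067,-0.2737],[0.0467,-0.3733,0.0067,-0.3088],[0.052,-0.4133,0.0067,-0.3438],[0.0573,-0.4533,0.0067,-0.3788],[0.0613,-0.4933,0.0067,-0.4138],[0.0653,-0.5333,0.0067,-0.4488],[0.0693,-0.5667,0.0067,-0.4775],[0.0725,-0.5893,0.0067,-0.4997],[0.0725,-0.5983,0.0067,-0.5125],[0.0725,-0.5983,0.0067,-0.5125],[0.0725,-0.5983,0.0067,-0.5125],[0.0725,-0.5983,0.0067,-0.5125]]}}

```text
time: 9.13
ee_pos: [0.5877, -0.2522, 0.2956]
tcp_rot: [-180.0, -0.0, 127.8]
wrist_force: [-1.0, -0.1, -2.4]
opening: 0.012
grasp_force: 39.8
```

Scaled: -2.1 cm is -0.028, -1.8 cm is -0.024.

Emit:
{"fn": "servo_tool", "kwargs": {"moves": [[0,0,-0.0067,0],[0,0,-0.016,0],[0,0,-0.024,0],[0,0,-0.028,0],[0,0,-0.028,0],[0,0,-0.028,0],[0,0,-0.028,0]]}}

```text
time: 9.72
ee_pos: [0.5878, -0.2528, 0.2752]
tcp_rot: [180.0, 0.0, 127.7]
wrist_force: [-0.8, -0.2, -3.6]
opening: 0.0124
grasp_force: 39.8
```

Run:
```python
from h import *
o=get_obs(); np.save('o4.npy',o,allow_pickle=True)
print(o['ee_pos'].round(4),o['tcp_rot'].round(2),o['wrist_force'].round(2),o['torque'].round(3))
im=camera('wrist')[:,:,::-1]; cv2.imwrite('pics/w4.png',im); cv2.imwrite('pics/w4c.png',cv2.resize(im[160:270,200:355],None,fx=5,fy=5,interpolation=cv2.INTER_CUBIC))
```

```text
[ 0.5878 -0.2528  0.2752] [1.7999e+02 2.0000e-02 1.2772e+02] [-0.76 -0.2  -3.6 ] [-0.024 -0.006  0.012]
```

View pics/w4c.png

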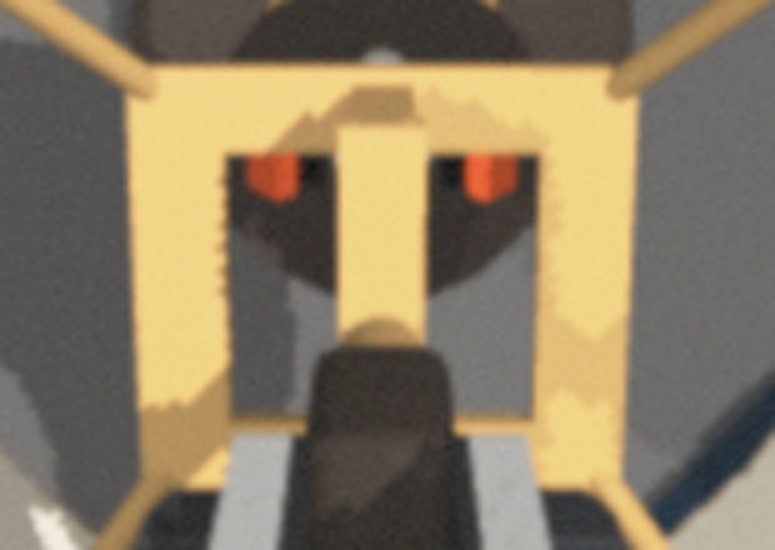

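Seen through the plate's window, the hooks (crop x 247–517) are centred on the window (228–540) to about 0.3 mm. I'll descend to judge the other axis with less parallax.

Scaled: -4.6 cm is -0.0613, -4.4 cm is -0.0587.

Emit:
{"fn": "servo_tool", "kwargs": {"moves": [[0,0,-0.008,0],[0,0,-0.0187,0],[0,0,-0.0293,0],[0,0,-0.04,0],[0,0,-0.0507,0],[0,0,-0.0587,0],[0,0,-0.0613,0],[0,0,-0.0613,0],[0,0,-0.0613,0],[0,0,-0.0613,0]]}}

```text
time: 10.6
ee_pos: [0.588, -0.253, 0.2294]
tcp_rot: [180.0, 0.0, 127.7]
wrist_force: [-0.2, 0.2, -2.7]
opening: 0.012
grasp_force: 39.8
```

Run:
```python
from h import *
o=get_obs(); np.save('o5.npy',o,allow_pickle=True)
print(o['ee_pos'].round(4),o['tcp_rot'].round(2),o['wrist_force'].round(2),o['torque'].round(3))
im=camera('wrist')[:,:,::-1]; cv2.imwrite('pics/w5.png',im); cv2.imwrite('pics/w5c.png',cv2.resize(im[160:270,200:355],None,fx=5,fy=5,interpolation=cv2.INTER_CUBIC))
# predicted image of shade-frame points for true-offset (0,0) in tool frame
C=cam('wrist',o); a=np.radians(o['tcp_rot'][2]); ex=np.array([np.cos(a),np.sin(a)]); ey=np.array([-np.sin(a),np.cos(a)]); z0=o['ee_pos'][2]-.106
for n,sx,sy,z in [('far/near plate edge',0,.030,.059),('',0,-.030,.059),('win',0,.019,.059),('win',0,-.019,.059),('outer',.033,0,.059),('outer',-.033,0,.059)]:
    # sy along ex (tool x), sx along ey
    P=np.r_[o['ee_pos'][:2]+sy*ex+sx*ey,z0+z]; u,v=proj(C,P); print(n,sx,sy,((u-200)*5).round(1),((v-160)*5).round(1))
```

```text
[ 0.588  -0.253   0.2294] [1.7998e+02 4.0000e-02 1.2770e+02] [-0.18  0.24 -2.71] [0.01  0.009 0.027]
far/near plate edge 0 0.03 367.7 52.1
 0 -0.03 368.7 484.0
win 0 0.019 367.9 136.0
win 0 -0.019 368.6 409.5
outer 0.033 0 119.8 276.0
outer -0.033 0 616.8 275.7
```

View pics/w5c.png

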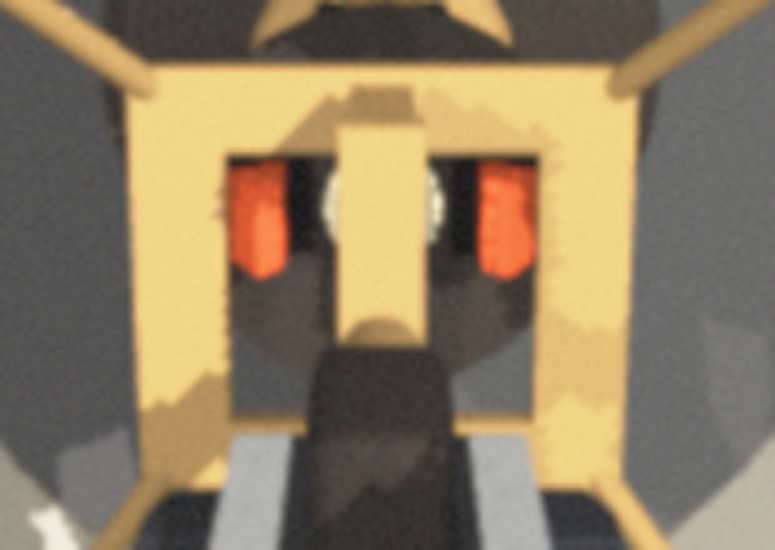

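The hooks are centred side-to-side and square in the window, and the LED lens shows at crop (383,205). I'll compute the fore-aft offset numerically from the w4 and w5 pair.

```bash
cat > m4.py <<'E'
import io,contextlib
with contextlib.redirect_stdout(io.StringIO()):
    from m import *
o4=np.load('o4.npy',allow_pickle=True).item(); o5=np.load('o5.npy',allow_pickle=True).item()
def loc(o,X):
    a=np.radians(o['tcp_rot'][2]); d=np.array(X)-o['ee_pos']; c,s=np.cos(a),np.sin(a); return np.array([c*d[0]+s*d[1],-s*d[0]+c*d[1],d[2]])*1000
B=[]
for f,o in (('pics/w4.png',o4),('pics/w5.png',o5)):
    C=cam('wrist',o); m=blobs(f,(0,150,120),(12,255,255),(235,185,320,225)); n,l,s,c=cv2.connectedComponentsWithStats(m); i=np.argsort(-s[1:,4])[:2]+1; i=i[np.argsort(s[i,0])]
    print(f,s[i],c[i].round(1)); B.append((C,s[i]))
    # plate far edge (v~173) in tool frame at plate top, using saturation gradient columns
    h=cv2.cvtColor(cv2.imread(f),cv2.COLOR_BGR2HSV)[:,:,2].astype(float); z=o['ee_pos'][2]-.106+.059
    P=[loc(o,onz(C,u,166+np.argmax(np.gradient(h[166:182,u])),z))[0] for u in range(240,310)]; print('far edge x (expect 30+off)',np.median(P))
    print('outer l/r y', loc(o,onz(C,200+130/5,200,z))[1],loc(o,onz(C,200+635/5,200,z))[1])
    w=blobs(f,(0,0,150),(35,90,255),(262,188,292,225)); v,u=np.nonzero(w); print('white',len(v),(u.min(),u.max(),v.min(),v.max()) if len(v) else '')
    for zz in (.130,.137,.145,.153):
        for nm,k in (('near end',s[i][:,1].mean()+s[i][:,3].mean()-.5),('LED',201)):
            print(zz,nm,loc(o,onz(C,276.5,k,zz)).round(1)[:2],end=' ')
        print('hook width y',(loc(o,onz(C,s[i[0],0]-.5,200,zz))-loc(o,onz(C,s[i[1],0]+s[i[1],2]-.5,200,zz)))[1].round(1))
for k in range(2):
    r=[ray(C,s[k,0]+s[k,2]/2,s[k,1]+s[k,3]-.5) for C,s in B]; X,e=tri(*r); print('near end tri',loc(o5,X).round(1),X[2].round(4),e)
E
python3 m4.py
```

```text
pics/w4.png [[249 190  11  10  87]
 [293 191  10  10  86]] [[254.7 194.4]
 [297.3 194.9]]
far edge x (expect 30+off) 28.992867728202484
outer l/r y 31.22678180794789 -34.99467072948975
white 10 (np.int64(267), np.int64(285), np.int64(220), np.int64(224))
0.13 near end [-15.7  -2.1] 0.13 LED [-16.7  -2.1] hook width y 51.4
0.137 near end [-13.8  -2.1] 0.137 LED [-14.8  -2.1] hook width y 50.2
0.145 near end [-11.7  -2.1] 0.145 LED [-12.7  -2.1] hook width y 48.9
0.153 near end [-9.6 -2. ] 0.153 LED [-10.5  -2. ] hook width y 47.6
pics/w5.png [[245 193  13  23 252]
 [295 192  13  24 246]] [[251.1 203.4]
 [300.8 203.5]]
far edge x (expect 30+off) 28.978836987892223
outer l/r y 31.21649601367845 -35.00406214076183
white 72 (np.int64(265), np.int64(288), np.int64(194), np.int64(208))
0.13 near end [-16.7  -2. ] 0.13 LED [-4.4 -2. ] hook width y 51.2
0.137 near end [-14.5  -2. ] 0.137 LED [-2.5 -2. ] hook width y 49.9
0.145 near end [-12.  -2.] 0.145 LED [-0.3 -2. ] hook width y 48.4
0.153 near end [-9.5 -2. ] 0.153 LED [ 1.8 -2. ] hook width y 46.9
near end tri [ -6.5  16.5 -67. ] 0.1624 [np.float64(0.0003), np.float64(0.0003)]
near end tri [-11.7 -21.4 -83.4] 0.146 [np.float64(0.0001), np.float64(0.0001)]
```

Fore-aft, the lamp's axis is about 1.3 mm to the tool's −x, so I'll correct by (+0.8, −1.0) mm and start down.

Scaled: -1.2 cm is -0.016, -1.1 cm is -0.0147.

Emit:
{"fn": "servo_tool", "kwargs": {"moves": [[0.0005,-0.0007,0,0],[0.0011,-0.0013,0,0],[0.0011,-0.0013,-0.0027,0],[0.0011,-0.0013,-0.0053,0],[0.0011,-0.0013,-0.008,0],[0.0011,-0.0013,-0.0107,0],[0.0011,-0.0013,-0.0133,0],[0.0011,-0.0013,-0.0147,0],[0.0011,-0.0013,-0.016,0],[0.0011,-0.0013,-0.016,0],[0.0011,-0.0013,-0.016,0]]}}

```text
time: 11.57
ee_pos: [0.5886, -0.2539, 0.2168]
tcp_rot: [180.0, 0.0, 127.7]
wrist_force: [-0.3, -0.2, -3.8]
opening: 0.0124
grasp_force: 39.8
```

Scaled: -0.5 cm is -0.0067, -0.42 cm is -0.0056.

Emit:
{"fn": "servo_tool", "kwargs": {"moves": [[0,0,-0.0008,0],[0,0,-0.0016,0],[0,0,-0.0024,0],[0,0,-0.0032,0],[0,0,-0.004,0],[0,0,-0.0048,0],[0,0,-0.0056,0],[0,0,-0.0067,0],[0,0,-0.0067,0]]}}

```text
time: 12.32
ee_pos: [0.5886, -0.2539, 0.2116]
tcp_rot: [-180.0, -0.0, 127.7]
wrist_force: [0.3, 0.6, -2.0]
opening: 0.0127
grasp_force: 39.8
```

Scaled: -0.4 cm is -0.0053, -0.36 cm is -0.0048.

Emit:
{"fn": "servo_tool", "kwargs": {"moves": [[0,0,-0.0008,0],[0,0,-0.0016,0],[0,0,-0.0024,0],[0,0,-0.0032,0],[0,0,-0.004,0],[0,0,-0.0048,0],[0,0,-0.0053,0],[0,0,-0.0053,0]]}}

```text
time: 12.98
ee_pos: [0.5885, -0.2539, 0.2076]
tcp_rot: [-180.0, -0.0, 127.7]
wrist_force: [-0.2, -0.5, -3.3]
opening: 0.0122
grasp_force: 39.8
```

Scaled: -0.3 cm is -0.004, -0.25 cm is -0.0033.

Emit:
{"fn": "servo_tool", "kwargs": {"moves": [[0,0,-0.0007,0],[0,0,-0.0013,0],[0,0,-0.002,0],[0,0,-0.0027,0],[0,0,-0.0033,0],[0,0,-0.004,0],[0,0,-0.004,0],[0,0,-0.004,0]]}}

```text
time: 13.65
ee_pos: [0.5885, -0.2539, 0.2047]
tcp_rot: [-180.0, -0.0, 127.7]
wrist_force: [0.1, -0.7, -3.4]
opening: 0.0118
grasp_force: 39.8
```

Scaled: -0.3 cm is -0.004, -0.25 cm is -0.0033.

Emit:
{"fn": "servo_tool", "kwargs": {"moves": [[0,0,-0.0007,0],[0,0,-0.0013,0],[0,0,-0.002,0],[0,0,-0.0027,0],[0,0,-0.0033,0],[0,0,-0.004,0],[0,0,-0.004,0],[0,0,-0.004,0]]}}

```text
time: 14.32
ee_pos: [0.5886, -0.2539, 0.2018]
tcp_rot: [-180.0, -0.0, 127.7]
wrist_force: [-0.7, 0.3, -2.8]
opening: 0.0123
grasp_force: 39.8
```

Scaled: -0.2 cm is -0.0027, -0.15 cm is -0.002.

Emit:
{"fn": "servo_tool", "kwargs": {"moves": [[0,0,-0.0007,0],[0,0,-0.0013,0],[0,0,-0.002,0],[0,0,-0.0027,0],[0,0,-0.0027,0],[0,0,-0.0027,0]]}}

```text
time: 14.82
ee_pos: [0.5886, -0.2539, 0.1997]
tcp_rot: [-180.0, -0.0, 127.7]
wrist_force: [1.0, -0.3, -2.9]
opening: 0.0125
grasp_force: 39.8
```

No contact yet, so the seat is low. I'll check the alignment again here, where parallax is smaller.

```bash
cat > m5.py <<'E'
import io,contextlib
with contextlib.redirect_stdout(io.StringIO()):
    from m4 import *
o=get_obs(); print(o['ee_pos'].round(4),o['wrist_force'].round(2),o['torque'].round(3))
im=camera('wrist')[:,:,::-1]; cv2.imwrite('pics/w6.png',im); cv2.imwrite('pics/w6c.png',cv2.resize(im[160:270,200:355],None,fx=5,fy=5,interpolation=cv2.INTER_CUBIC))
C=cam('wrist',o); m=blobs('pics/w6.png',(0,150,120),(12,255,255),(235,185,320,250)); n,l,s,c=cv2.connectedComponentsWithStats(m); i=np.argsort(-s[1:,4])[:2]+1; i=i[np.argsort(s[i,0])]; print(s[i])
k=(s[i][:,1]+s[i][:,3]).mean()-.5
for z in (.145,.148,.151): print('far end',z,loc(o,onz(C,276.5,k,z))[:2].round(1))
w=blobs('pics/w6.png',(0,0,150),(35,90,255),(255,188,300,240)); v,u=np.nonzero(w); print('white',u.min(),u.max(),v.min(),v.max())
for z in (.131,.134,.137): print('LED',z,[loc(o,onz(C,276.5,q,z))[0].round(1) for q in (200,205,210,215,220)])
E
python3 m5.py
```

```text
[ 0.5886 -0.2539  0.1997] [ 0.98 -0.32 -2.86] [0.02  0.052 0.004]
[[246 200  10  27 222]
 [298 201  10  27 221]]
far end 0.145 [-11.   -1.9]
far end 0.148 [-9.9 -1.9]
far end 0.151 [-8.9 -1.9]
white 263 290 201 220
LED 0.131 [np.float64(4.7), np.float64(0.9), np.float64(-2.8), np.float64(-6.6), np.float64(-10.5)]
LED 0.134 [np.float64(5.5), np.float64(1.8), np.float64(-1.9), np.float64(-5.7), np.float64(-9.5)]
LED 0.137 [np.float64(6.3), np.float64(2.6), np.float64(-1.0), np.float64(-4.7), np.float64(-8.5)]
```

View pics/w6c.png

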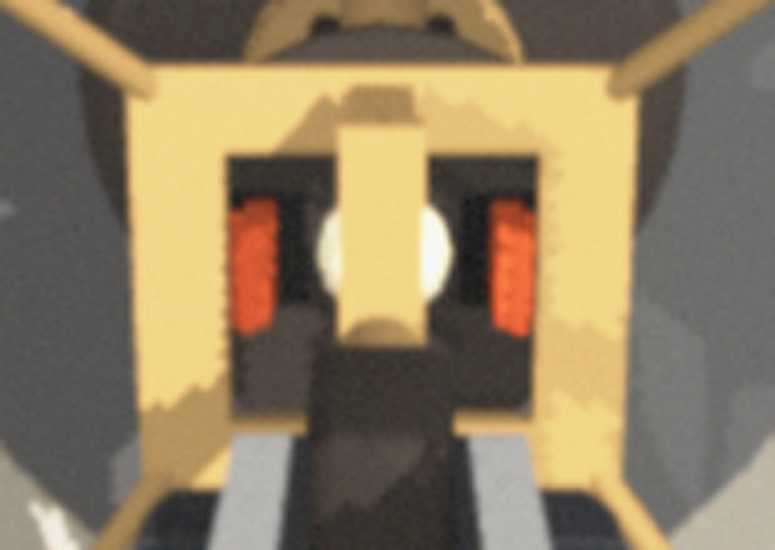

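Hooks, LED and window are now mutually centred in both directions to about 0.5 mm. Continuing the feel downward.

Emit:
{"fn": "servo_tool", "kwargs": {"moves": [[0,0,-0.0007,0],[0,0,-0.0013,0],[0,0,-0.002,0],[0,0,-0.0027,0],[0,0,-0.0027,0],[0,0,-0.0027,0]]}}

```text
time: 15.37
ee_pos: [0.5886, -0.2539, 0.1979]
tcp_rot: [180.0, 0.0, 127.7]
wrist_force: [0.7, -1.3, -1.1]
opening: 0.0122
grasp_force: 39.9
```

Emit:
{"fn": "servo_tool", "kwargs": {"moves": [[0,0,-0.0007,0],[0,0,-0.0013,0],[0,0,-0.002,0],[0,0,-0.0027,0],[0,0,-0.0027,0],[0,0,-0.0027,0]]}}

```text
time: 15.87
ee_pos: [0.5886, -0.2539, 0.1959]
tcp_rot: [180.0, 0.0, 127.7]
wrist_force: [0.3, -1.2, 0.2]
opening: 0.0122
grasp_force: 40.1
```

Scaled: -0.2 cm is -0.0027, -0.15 cm is -0.002.

Emit:
{"fn": "servo_tool", "kwargs": {"moves": [[0,0,-0.0007,0],[0,0,-0.0013,0],[0,0,-0.002,0],[0,0,-0.0027,0],[0,0,-0.0027,0],[0,0,-0.0027,0]]}}

```text
time: 16.37
ee_pos: [0.5886, -0.2539, 0.194]
tcp_rot: [180.0, 0.0, 127.7]
wrist_force: [0.6, 0.7, 2.4]
opening: 0.0126
grasp_force: 40.4
```

Contact began near TCP z = 0.1985, so home should be near 0.186. Continuing in small steps.

Scaled: -0.15 cm is -0.002, -0.12 cm is -0.0016.

Emit:
{"fn": "servo_tool", "kwargs": {"moves": [[0,0,-0.0005,0],[0,0,-0.0011,0],[0,0,-0.0016,0],[0,0,-0.002,0],[0,0,-0.002,0]]}}

```text
time: 16.78
ee_pos: [0.5886, -0.2539, 0.1924]
tcp_rot: [180.0, 0.0, 127.7]
wrist_force: [1.0, 0.1, 1.4]
opening: 0.0125
grasp_force: 40.3
```

Scaled: -0.15 cm is -0.002, -0.12 cm is -0.0016.

Emit:
{"fn": "servo_tool", "kwargs": {"moves": [[0,0,-0.0005,0],[0,0,-0.0011,0],[0,0,-0.0016,0],[0,0,-0.002,0],[0,0,-0.002,0]]}}

```text
time: 17.2
ee_pos: [0.5884, -0.2538, 0.1902]
tcp_rot: [-180.0, -0.0, 127.7]
wrist_force: [0.7, -0.4, -2.1]
opening: 0.012
grasp_force: 39.8
```

Scaled: -0.1 cm is -0.0013, -0.06 cm is -0.0008.

Emit:
{"fn": "servo_tool", "kwargs": {"moves": [[0,0,-0.0004,0],[0,0,-0.0008,0],[0,0,-0.0013,0],[0,0,-0.0013,0]]}}

```text
time: 17.53
ee_pos: [0.5886, -0.2539, 0.1897]
tcp_rot: [180.0, -0.0, 127.7]
wrist_force: [-0.5, -1.1, -1.1]
opening: 0.012
grasp_force: 40.0
```

Scaled: -0.1 cm is -0.0013, -0.08 cm is -0.0011.

Emit:
{"fn": "servo_tool", "kwargs": {"moves": [[0,0,-0.0003,0],[0,0,-0.0005,0],[0,0,-0.0008,0],[0,0,-0.0011,0],[0,0,-0.0013,0],[0,0,-0.0013,0]]}}

```text
time: 18.03
ee_pos: [0.5884, -0.2538, 0.1881]
tcp_rot: [-180.0, -0.1, 127.7]
wrist_force: [1.1, -0.1, -4.7]
opening: 0.0124
grasp_force: 39.6
```

Scaled: -0.06 cm is -0.0008, -0.04 cm is -0.0005.

Emit:
{"fn": "servo_tool", "kwargs": {"moves": [[0,0,-0.0003,0],[0,0,-0.0005,0],[0,0,-0.0008,0],[0,0,-0.0008,0],[0,0,-0.0008,0]]}}

```text
time: 18.45
ee_pos: [0.5885, -0.2538, 0.1881]
tcp_rot: [-180.0, -0.0, 127.7]
wrist_force: [-0.2, 0.8, -5.4]
opening: 0.0123
grasp_force: 39.6
```

Scaled: -0.04 cm is -0.0005, -0.02 cm is -0.0003.

Emit:
{"fn": "servo_tool", "kwargs": {"moves": [[0,0,-0.0003,0],[0,0,-0.0005,0],[0,0,-0.0005,0],[0,0,-0.0005,0]]}}

```text
time: 18.78
ee_pos: [0.5886, -0.2539, 0.1879]
tcp_rot: [180.0, 0.0, 127.7]
wrist_force: [-0.5, -0.4, -3.5]
opening: 0.0119
grasp_force: 39.8
```

Scaled: -0.03 cm is -0.0004, -0.02 cm is -0.0003.

Emit:
{"fn": "servo_tool", "kwargs": {"moves": [[0,0,-0.0003,0],[0,0,-0.0004,0],[0,0,-0.0004,0],[0,0,-0.0004,0]]}}

```text
time: 19.12
ee_pos: [0.5887, -0.2538, 0.1875]
tcp_rot: [180.0, 0.0, 127.7]
wrist_force: [1.1, 0.5, -3.8]
opening: 0.0119
grasp_force: 39.7
```

Scaled: -0.03 cm is -0.0004, -0.02 cm is -0.0003.

Emit:
{"fn": "servo_tool", "kwargs": {"moves": [[0,0,-0.0003,0],[0,0,-0.0004,0],[0,0,-0.0004,0],[0,0,-0.0004,0]]}}

```text
time: 19.45
ee_pos: [0.5887, -0.2539, 0.1873]
tcp_rot: [180.0, 0.0, 127.7]
wrist_force: [0.3, 1.3, -3.2]
opening: 0.0126
grasp_force: 39.8
```

Emit:
{"fn": "servo_tool", "kwargs": {"moves": [[0,0,-0.0003,0],[0,0,-0.0004,0],[0,0,-0.0004,0],[0,0,-0.0004,0]]}}

```text
time: 19.78
ee_pos: [0.5884, -0.2541, 0.1869]
tcp_rot: [-180.0, -0.0, 127.7]
wrist_force: [0.0, -0.0, -2.7]
opening: 0.012
grasp_force: 39.8
```

Scaled: -0.03 cm is -0.0004, -0.02 cm is -0.0003.

Emit:
{"fn": "servo_tool", "kwargs": {"moves": [[0,0,-0.0003,0],[0,0,-0.0004,0],[0,0,-0.0004,0],[0,0,-0.0004,0]]}}

```text
time: 20.12
ee_pos: [0.5886, -0.2539, 0.1866]
tcp_rot: [-180.0, -0.0, 127.7]
wrist_force: [-0.2, 0.2, -2.7]
opening: 0.012
grasp_force: 39.8
```

Scaled: -0.03 cm is -0.0004, -0.02 cm is -0.0003.

Emit:
{"fn": "servo_tool", "kwargs": {"moves": [[0,0,-0.0003,0],[0,0,-0.0004,0],[0,0,-0.0004,0],[0,0,-0.0004,0]]}}

```text
time: 20.45
ee_pos: [0.5886, -0.2539, 0.1863]
tcp_rot: [-180.0, -0.0, 127.7]
wrist_force: [-0.2, 0.7, -2.5]
opening: 0.0124
grasp_force: 39.8
```

Scaled: -0.03 cm is -0.0004, -0.01 cm is -0.0001.

Emit:
{"fn": "servo_tool", "kwargs": {"moves": [[0,0,-0.0001,0],[0,0,-0.0004,0],[0,0,-0.0004,0],[0,0,-0.0004,0]]}}

```text
time: 20.78
ee_pos: [0.5886, -0.2539, 0.186]
tcp_rot: [-180.0, 0.0, 127.7]
wrist_force: [-0.2, 0.7, -1.8]
opening: 0.0122
grasp_force: 39.8
```

Scaled: -0.03 cm is -0.0004, -0.01 cm is -0.0001.

Emit:
{"fn": "servo_tool", "kwargs": {"moves": [[0,0,-0.0001,0],[0,0,-0.0004,0],[0,0,-0.0004,0],[0,0,-0.0004,0]]}}

```text
time: 21.12
ee_pos: [0.5886, -0.2539, 0.1857]
tcp_rot: [-180.0, 0.0, 127.7]
wrist_force: [0.1, -0.0, -2.1]
opening: 0.0123
grasp_force: 39.8
```

Scaled: -0.03 cm is -0.0004, -0.01 cm is -0.0001.

Emit:
{"fn": "servo_tool", "kwargs": {"moves": [[0,0,-0.0001,0],[0,0,-0.0004,0],[0,0,-0.0004,0],[0,0,-0.0004,0]]}}

```text
time: 21.45
ee_pos: [0.5886, -0.2539, 0.1855]
tcp_rot: [180.0, 0.0, 127.7]
wrist_force: [-0.3, 0.7, -2.1]
opening: 0.0122
grasp_force: 39.8
```

Scaled: -0.03 cm is -0.0004, -0.01 cm is -0.0001.

Emit:
{"fn": "servo_tool", "kwargs": {"moves": [[0,0,-0.0001,0],[0,0,-0.0004,0],[0,0,-0.0004,0],[0,0,-0.0004,0]]}}

```text
time: 21.78
ee_pos: [0.5887, -0.2538, 0.1853]
tcp_rot: [180.0, 0.0, 127.7]
wrist_force: [0.1, 1.0, -0.2]
opening: 0.0123
grasp_force: 40.1
```

Scaled: -0.03 cm is -0.0004, -0.01 cm is -0.0001.

Emit:
{"fn": "servo_tool", "kwargs": {"moves": [[0,0,-0.0001,0],[0,0,-0.0004,0],[0,0,-0.0004,0],[0,0,-0.0004,0]]}}

```text
time: 22.12
ee_pos: [0.5887, -0.2539, 0.1853]
tcp_rot: [180.0, 0.0, 127.7]
wrist_force: [-0.8, 2.4, 3.0]
opening: 0.0122
grasp_force: 40.6
```

Scaled: -0.03 cm is -0.0004, -0.01 cm is -0.0001.

Emit:
{"fn": "servo_tool", "kwargs": {"moves": [[0,0,-0.0001,0],[0,0,-0.0004,0],[0,0,-0.0004,0],[0,0,-0.0004,0]]}}

```text
time: 22.45
ee_pos: [0.5888, -0.2538, 0.1853]
tcp_rot: [180.0, 0.1, 127.7]
wrist_force: [-0.8, 1.9, 5.8]
opening: 0.0122
grasp_force: 40.8
```

The plate has landed: z stops at 0.1853 while the push rises to about 8.5 N. I'll ease off, wait briefly and let go.

Scaled: 0.08 cm is 0.0011, 0.04 cm is 0.0005.

Emit:
{"fn": "servo_tool", "kwargs": {"moves": [[0,0,0.0005,0],[0,0,0.0011,0],[0,0,0.0011,0],[0,0,0.0011,0],[0,0,0.0011,0],[0,0,0.0011,0]]}}

```text
time: 22.95
ee_pos: [0.5887, -0.2539, 0.1853]
tcp_rot: [180.0, 0.0, 127.7]
wrist_force: [-0.6, 1.6, 3.1]
opening: 0.0124
grasp_force: 40.5
```

Emit:
{"fn": "servo_tool", "kwargs": {"moves": [[0,0,0,0],[0,0,0,0],[0,0,0,0],[0,0,0,0],[0,0,0,0],[0,0,0,0],[0,0,0,0],[0,0,0,0],[0,0,0,0],[0,0,0,0],[0,0,0,0],[0,0,0,0]], "claw": 0}}

```text
time: 23.95
ee_pos: [0.5886, -0.2539, 0.1853]
tcp_rot: [-180.0, -0.0, 127.7]
wrist_force: [-0.7, 0.4, 0.9]
opening: 0.085
grasp_force: 0.0
```

Scaled: 11 cm is 0.1467, 10.5 cm is 0.14.

Emit:
{"fn": "servo_tool", "kwargs": {"moves": [[0,0,0.0067,0],[0,0,0.02,0],[0,0,0.04,0],[0,0,0.0667,0],[0,0,0.0933,0],[0,0,0.12,0],[0,0,0.14,0],[0,0,0.1467,0],[0,0,0.1467,0],[0,0,0.1467,0],[0,0,0.1467,0],[0,0,0.1467,0]]}}

```text
time: 24.95
ee_pos: [0.5884, -0.2538, 0.2941]
tcp_rot: [-180.0, -0.1, 127.7]
wrist_force: [0.4, 0.6, -0.8]
opening: 0.0851
grasp_force: 0.0
```

Run:
```python
from h import *
from m import blobs,least_squares
o=get_obs(); print(o['ee_pos'].round(4),o['time'],o['wrist_force'].round(1))
im=camera('wrist')[:,:,::-1]; cv2.imwrite('pics/w7.png',im); t=camera('top')[:,:,::-1]; cv2.imwrite('pics/top7.png',t)
for n,C,g in (('w7',cam('wrist',o),(.5887,-.254)),('top7',cam('top'),(.588,-.254))):
    v,u=np.nonzero(blobs(f'pics/{n}.png',(10,60,110),(30,255,255),(0,0,560,420)))
    for z in (.176,.180,.184):
        X=np.array([onz(C,a,b,z)[:2] for a,b in zip(u,v)]); c=np.array([*g,.0845])
        for R0 in (.012,.006,.004):
            s=abs(np.linalg.norm(X-c[:2],axis=1)-c[2])<R0
            if s.sum()<20: break
            c=least_squares(lambda q:np.linalg.norm(X[s]-q[:2],axis=1)-q[2],c,loss='soft_l1',f_scale=.001).x
        print(n,z,c.round(4),s.sum())
```

```text
orange [[268.22777778 196.70555556]
 [306.48255814 196.79651163]] [180 172] [[380.77777778 187.03703704]
 [389.96       198.36      ]] [27 25]
hook (array([ 0.57737191, -0.27032428,  0.12634327]), [np.float64(0.0007), np.float64(0.0007)]) [ 0.5742 -0.2645  0.15  ] [ 0.5725 -0.2657  0.15  ]
hook (array([ 0.60267642, -0.24025745,  0.15480343]), [np.float64(0.0007), np.float64(0.0007)]) [ 0.6045 -0.241   0.15  ] [ 0.603  -0.2412  0.15  ]
lamp x ang -142.31233175536525 len 0.038362452514347764
pins [(array([287.5, 195.6]), array([ 0.5887, -0.2518,  0.15  ]))]
pinsT [(array([384.8, 193.1]), array([ 0.5867, -0.2519,  0.15  ]))]
rim pics/w1.png [0.5337 0.1981] 498
rim pics/top0.png [0.5338 0.1961] 128
plate (534.111083984375, 202.02340698242188) (72.61839294433594, 99.38690948486328) 47.77264404296875
160 [(np.int64(247), np.int64(305))]
166 [(np.int64(248), np.int64(306))]
172 [(np.int64(248), np.int64(306))]
178 [(np.int64(249), np.int64(306))]
184 [(np.int64(249), np.int64(306))]
190 [(np.int64(249), np.int64(302))]
196 [(np.int64(250), np.int64(299))]
finial [[274.73423423 186.6981982 ]] [222] [0.5308 0.1942 0.133 ]
tool y ang -232.46000478966204 37.86023145887181
[ 0.5884 -0.2538  0.2941] 24.95 [ 0.4  0.6 -0.8]
w7 0.176 [ 0.5916 -0.2553  0.0859] 1470
w7 0.18 [ 0.591  -0.2545  0.0847] 1473
w7 0.184 [ 0.5904 -0.2537  0.0835] 1475
top7 0.176 [ 0.5902 -0.2557  0.0847] 84
top7 0.18 [ 0.5894 -0.2548  0.0845] 84
top7 0.184 [ 0.5885 -0.2539  0.0842] 84
```

```bash
python3 -c "
from workcell import *
print(job_done())"
```

```text
the job is handed in; nothing more can be done
None
```

The shade is on the lamp, released and handed in at about 25 s. By force feedback the plate landed on the seat with a push of about 8.5 N, and the dips on the way down fit both hooks clicking, though I did not check the hooks by camera afterwards.

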